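# Put the sharpening stones away behind the dust flap

## Robot

A 7-joint arm with a two-finger parallel gripper is mounted at the origin on the work surface. World frame = base frame: x ahead of the robot, y to its left, z up, the work surface at z = 0. Lengths are in m, angles in rad, forces in N, time in s.
With the tool pointing down it reaches from about 0.425 to 0.875 m from the base axis. Payload 4.7 kg.
Tool frame: the origin (TCP) lies midway between the tips of the shut fingers; the grasp point (between the pads) lies 19 mm behind it (ctrl.grip_depth is the distance from the TCP to the grasp point, in m); z points along the fingers, y is the direction in which the jaws open and shut (so a half turn about z gives the same grasp; the last joint's range is limited). The gripper opens to 87 mm and grips with 3 to 60 N. Pads are 19 mm wide; open, the fingers measure 117 mm over their backs; the gripper's body (75 mm by 190 mm) begins 51 mm behind the grasp point.
Start: joints at [0.014, 0.321, -0.07, 1.45, 0.023, 1.371, -0.057], TCP at [0.65, -0, 0.223] pointing down, gripper open.
Joint ranges: [-2.86, 2.86], [-0.3, 2.09], [-1.38, 1.24], [0.06, 2.45], [-1.56, 4.7], [0.09, 2.05], [-2.69, 2.69]. Speed limits (rad/s): [2.57, 2.57, 3.14, 3.14, 3.14, 3.14, 3.14].

## Interface

Orientations are given as a rotation vector (axis times angle).
In Python, from bench import ctrl gives the robot as it stands. The module is installed in compiled form; this text tells all that it offers.
- The arm moves only by the shell command python3 -m inch 'ROWS' [FORCE]. ROWS is JSON, a list of rows, each a list of 5 numbers: the opening, from -1 (shut) to 1 (fully open), so that 0 is half open, then the shift along the tool's x, y, z in mm, then the turn about the tool's z in rad. In form: [[fingers, tx, ty, tz, twist], ...]. A call has 1 to 5 rows; each row shifts and turns the pose as measured when the row begins, along the tool's axes as they then stand; what a row does not reach is not made up. A row lasts 1/8 s, in which the tool goes at most 62.5 mm and 10.7 degrees, less where a joint would pass 70% of its speed; a pose out of reach is approached as far as the arm can. A call is refused whole if a number of a shift passes 62.5 or a number of a turn 0.188, either way. A call with a gripper value outside its range is refused whole. The fingers move at their own pace and stop on an object; FORCE is the grip in N (left out, the last holds). Time passes only in rows, so rows that do not move let the fingers close. It gives the time, the measured TCP pose, the force and the opening at its end, in the units of the state.
- ctrl.get_state(): the state, without advancing time (a new reading comes with each control period).
- ctrl.get_image(name): name is "scene" or "side" or "wrist"; returns a dict with "color" (384x512x3 uint8, red, green, blue), "range_z" (384x512 float32, m along the optical axis (not along the pixel's ray), 0 where there is no reading), "K" (3x3 intrinsics, pixels), "R" (3x3) and "t" (3): a world point X has camera coordinates R X + t. Camera axes: x right, y down, z forward; pixel columns grow to the right and rows downward; lengths in m; the calibration is good to about 2 mm. A picture is of the moment at which its call begins.
- ctrl.close_job(): hands the job in, once; it reports no verdict.
The state is a dict: "time": time; "joint_positions": joint angles; "qd": joint speeds; "joint_torque": joint torques, N m; "position": TCP position; "tool_rot": TCP orientation; "ft_force": force on the tool from outside, world axes, zero at the start; "torque": the same for the moment, N m; "grip_width": opening from 0.0 (shut) to 1.0 (fully open).
Only numpy, scipy, OpenCV 4.12 (cv2) and the standard library are available. Lean on these libraries where they do the work, as an engineer would, in place of code of your own. Each camera call takes 0.05 s, during which the arm holds its last target. There are 200 camera calls.

## Task

Put every sharpening stone on the bench away in the dust-proof magazine: pull the one still snapped in the honing guide straight out, and feed it and all the loose ones, one after another and in any order, lengthwise through the sprung flap so that each pushes the last deeper into the tube. Every stone must end up wholly behind the flap with the flap shut; leave the hammer, the oil can and the strop block where they are.

Things in the scene. Friction and masses are not known exactly. Their poses are not given: they have to be found in the camera images.
- magazine: long low storage magazine fixed to the bench, place and yaw vary. Origin on the bench, on the channel's centre line under the flap; y = the way stones go in, z up. Channel: apron, flap (y = 0), open chamber, closed tube. Its aluminium floor (top 4 mm above the bench) runs from y = -75 to 383 mm; a stone on it has its centre at z = 16 mm. A stone clears the flap once its rear end is at y = 34 mm or more
- apron (a point): point of the magazine at x = 0, y = -40 mm, z = 16 mm: where a stone's centre is when it lies ready on the apron. The apron is open above, y = -75 to -5 mm, between two low grey walls whose tops are 10 mm above the bench; they stand 36 mm apart at the outer end and narrow to 28 mm at the flap. Axes as the magazine's
- flap (a joint): angle of the sprung steel flap: 0 shut across the channel, up to 1.5 rad swung inwards (magazine's +y). Upright hinge at x = 18 mm, y = 0 of the magazine; 31 mm long, 3 mm thick, from 4.5 to 36.5 mm above the bench. Opens inwards only, by a push of 2 to 6 N, and springs shut by itself once nothing is in its way; then it keeps stones from coming back
- tube_mouth (a point): point of the magazine at x = 0, y = 44 mm, z = 18 mm: mouth of the tube, 28 x 28 mm inside, closed at y = 382 mm (six stones just fit behind the flap), with a clear roof, 38 mm high outside. Between flap and tube (y = 0 to 44 mm) the chamber is open above, its walls only 10 mm high (inner faces x = -14 and 19 mm): fingertips held above 10 mm can follow a stone in past the flap
- guide: honing guide fixed to the bench, place and yaw vary: steel base plate 60 mm wide (x), 6 mm thick, y = -50 to 75 mm; on it a black roofed socket block 47 mm wide, y = 0 to 34 mm, 38 mm high, and two steel rods behind. Origin on the bench under the middle of the socket's mouth, which looks to the guide's -y
- socket_mouth (a point): middle of the guide's socket mouth, 18 mm above the bench, axes as the guide's. The socket, 27 mm wide, takes the last 20 mm of stone_e, held by two sprung balls in its side notches. It comes free by a straight pull along -y of about 6 to 12 N and is quite out after 20 mm
- stone_a: a sharpening stone, a square bar 24 x 24 mm and 56 mm long: upper half grey stone, lower half an aluminium carrier with a notch in each side 10 mm from each end. About 70 g. Origin at its centre, y along its length (ends alike), z up. Lies loose on the bench, stone upwards; may be absent.
- stone_b: a sharpening stone, a square bar 24 x 24 mm and 56 mm long: upper half grey stone, lower half an aluminium carrier with a notch in each side 10 mm from each end. About 70 g. Origin at its centre, y along its length (ends alike), z up. Lies loose on the bench, stone upwards; may be absent.
- stone_c: a sharpening stone, a square bar 24 x 24 mm and 56 mm long: upper half grey stone, lower half an aluminium carrier with a notch in each side 10 mm from each end. About 70 g. Origin at its centre, y along its length (ends alike), z up. Lies loose on the bench, stone upwards; may be absent.
- stone_d: a sharpening stone, a square bar 24 x 24 mm and 56 mm long: upper half grey stone, lower half an aluminium carrier with a notch in each side 10 mm from each end. About 70 g. Origin at its centre, y along its length (ends alike), z up. Lies loose on the bench, stone upwards; may be absent.
- stone_f: a sharpening stone, a square bar 24 x 24 mm and 56 mm long: upper half grey stone, lower half an aluminium carrier with a notch in each side 10 mm from each end. About 70 g. Origin at its centre, y along its length (ends alike), z up. Lies loose on the bench, stone upwards; may be absent.
- stone_e: a sharpening stone, a square bar 24 x 24 mm and 56 mm long: upper half grey stone, lower half an aluminium carrier with a notch in each side 10 mm from each end. About 70 g. Origin at its centre, y along its length (ends alike), z up. Starts on the guide's base plate, snapped in the socket, 36 mm of it sticking out towards the guide's -y. Always present.
- hammer: bystander: hammer, 220 mm, lying on the bench beyond the magazine; origin near its middle
- oil_can: bystander: dark closed oil can, 56 mm across, 70 mm high, upright; origin under its base
- strop_block: bystander: dark wooden strop block 60 x 160 x 30 mm, lying flat; origin under its centre
Things that resemble listed ones, but are neither listed nor needed, are in the scene too. What is shaped like the stone_f but blue is not meant. Leave any blue look-alike of the stone_d alone.

How it is judged:
By the outcome, as a careful person would: the job done as asked, in the order asked, and still so for the second after the job is handed in, with the robot touching nothing.
Of stone_a, stone_b, stone_c, stone_d, stone_f only 3 to 5 are there at a start; the rules pass over those that are not, and their reading is None.
At some moment in a run one of stone_a, stone_b, stone_c, stone_d, stone_f may be knocked a few centimetres aside while the robot is not near it.
Once in a run the grip may slacken for a moment while it holds something.
It also fails if it takes over 210 s, if anything falls off the work surface, if the arm or the gripper's body presses on something with over 40 N, if the wrist force passes 120 N, or if a joint passes its speed limit or range.

## Working session

There is one attempt and no reset: what is moved stays moved. The work goes in short steps, Python scripts to look and compute and a shell command to move; the robot and the scene stay as the last step left them, time stands still between calls to the robot, and variables do not carry over. Pictures are saved under pics/ and viewed, about 12 in all and at most 16, crops included, and the job is handed in when it is done.

```bash
mkdir -p pics; ls; python3 - <<'E'
from bench import ctrl
import cv2,numpy as np
s=ctrl.get_state();print({k:np.round(v,3).tolist() for k,v in s.items()})
for n in("scene","side","wrist"):
    d=ctrl.get_image(n);np.savez("im_"+n,**d)
    cv2.imwrite(f"pics/{n}0.png",d["color"][...,::-1])
    print(n,np.round(d["K"],1).tolist(),np.round(-d["R"].T@d["t"],3),np.round(d["R"],2).tolist())
E
```

```text
pics
{'time': 0.0, 'joint_positions': [0.014, 0.322, -0.07, 1.452, 0.023, 1.371, -0.057], 'qd': [0.0, 0.0, 0.002, 0.001, -0.001, 0.0, 0.0], 'joint_torque': [-0.0, -49.128, -0.404, -31.253, -0.064, 0.044, 0.0], 'position': [0.649, -0.0, 0.221], 'tool_rot': [-2.22, -2.221, 0.002], 'ft_force': [0.664, -0.387, 0.635], 'torque': [0.008, 0.047, -0.018], 'grip_width': 1.0}
scene [[354.6, 0.0, 256.6], [0.0, 354.6, 191.9], [0.0, 0.0, 1.0]] [0.974 0.505 1.044] [[-0.73, 0.68, 0.0], [0.58, 0.62, -0.53], [-0.37, -0.39, -0.85]]
side [[388.2, 0.0, 255.9], [0.0, 388.2, 186.0], [0.0, 0.0, 1.0]] [ 0.176 -0.699  0.543] [[0.89, -0.46, 0.01], [-0.22, -0.45, -0.87], [0.4, 0.77, -0.5]]
wrist [[306.3, 0.0, 257.7], [0.0, 306.3, 191.0], [0.0, 0.0, 1.0]] [0.65  0.073 0.384] [[1.0, -0.0, -0.0], [-0.0, -0.96, 0.27], [-0.0, -0.27, -0.96]]
```

View pics/scene0.png

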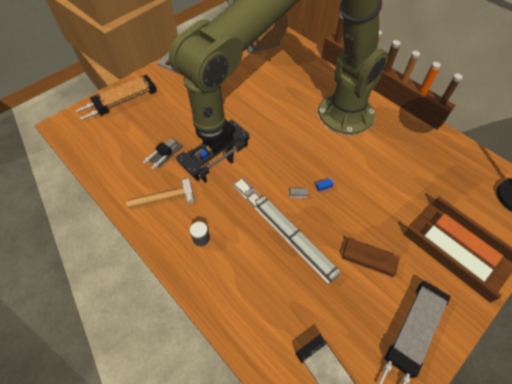

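View pics/side0.png

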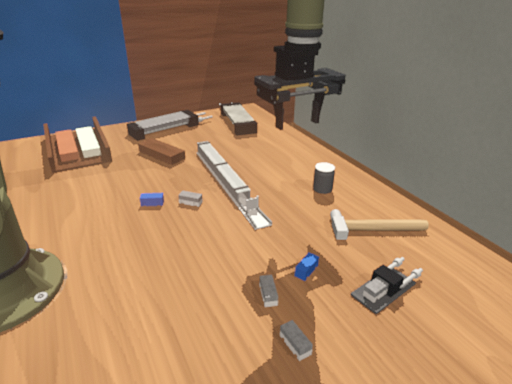

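The scene view shows the magazine from (240,185) to (335,278), one grey stone at (299,192) and one blue at (324,184). The arm hides the rest. The side view shows grey stones at (190,198), (268,290) and (295,340), blue ones at (152,200) and (307,265), the guide at (385,285) and the apron at (262,215). Next I'll merge all the views into a top-down map.

```bash
cat > h.py <<'E'
import numpy as np,cv2
from bench import ctrl
def cloud(d):
    z=d["range_z"];v,u=np.mgrid[:z.shape[0],:z.shape[1]]
    K=d["K"];P=np.stack([(u-K[0,2])/K[0,0]*z,(v-K[1,2])/K[1,1]*z,z],-1)
    W=(P-d["t"])@d["R"]
    return W,z>0
def ortho(d,x0,x1,y0,y1,mm,zmax=.12,zp=0.012):
    """colour warped on plane z=zp; rows: x decreasing downward->x up, cols: y decreasing to right"""
    xs=np.arange(x1,x0,-mm/1000);ys=np.arange(y1,y0,-mm/1000)
    X,Y=np.meshgrid(xs,ys,indexing="ij")
    P=np.stack([X,Y,np.full_like(X,zp)],-1)@d["R"].T+d["t"]
    uv=P@d["K"].T;uv=uv[...,:2]/uv[...,2:]
    return cv2.remap(d["color"],uv[...,0].astype("f4"),uv[...,1].astype("f4"),cv2.INTER_LINEAR)
E
python3 - <<'E'
from h import *
for n in("side","scene","wrist"):
    d=dict(np.load(f"im_{n}.npz"));W,ok=cloud(d)
    # plane check
    m=ok&(abs(W[...,2])<.01)&(abs(W[...,0]-.6)<.25)&(abs(W[...,1])<.3);print(n,m.sum(),np.median(W[m][:,2]),W[m][:,2].std())
    x0,x1,y0,y1=.3,.9,-.5,.5
    H=np.zeros((300,500),"u1");C=np.zeros((300,500,3),"u1")
    k=ok&(W[...,2]<.1)&(W[...,2]>-.02)&(W[...,0]>x0)&(W[...,0]<x1)&(W[...,1]>y0)&(W[...,1]<y1)
    p=W[k];o=np.argsort(p[:,2]);p=p[o];c=d["color"][k][o]
    r=((x1-p[:,0])*500).astype(int).clip(0,299);q=((y1-p[:,1])*500).astype(int).clip(0,499)
    mask=(d["range_z"]>0)&(W[...,2]>.012)&(W[...,2]<.05)&k
    nl,lab,st,ce=cv2.connectedComponentsWithStats(mask.astype("u1"))
    for i in range(1,nl):
        if st[i,4]>40:
            w=W[lab==i];z=np.percentile(w[:,2],90);t=w[w[:,2]>z-.006]
            (cx,cy),(a,b),an=cv2.minAreaRect((t[:,:2]*1000).astype("f4"))
            print(n,"px",ce[i].astype(int),"n",st[i,4],"c",round(cx),round(cy),"sz",round(a),round(b),"ang",round(an),"z",round(z*1000),d["color"][lab==i].mean(0).astype(int))
d=dict(np.load("im_wrist.npz"));cv2.imwrite("pics/all.png",cv2.resize(d["color"],(640,480))[...,::-1])
E
```

```text
side 26505 0.001579892356588675 0.0013420955029471075
side px [245 126] n 209 c 758 487 sz 24 78 ang 89 z 42 [79 60 49]
side px [162 149] n 594 c 436 442 sz 61 153 ang 24 z 33 [135  93  65]
side px [225 172] n 1147 c 553 220 sz 392 39 ang 87 z 38 [183 176 166]
side px [322 182] n 251 c 759 25 sz 25 54 ang 46 z 46 [83 75 70]
side px [189 195] n 214 c 423 135 sz 27 56 ang 46 z 27 [167 152 142]
side px [150 196] n 212 c 333 174 sz 27 56 ang 70 z 27 [111 120 179]
side px [372 223] n 1092 c 768 -187 sz 88 220 ang 53 z 27 [207 183 150]
side px [306 263] n 335 c 546 -218 sz 58 25 ang 27 z 26 [ 67 101 162]
side px [387 279] n 1105 c 654 -328 sz 35 48 ang 9 z 40 [119 113 108]
side px [267 287] n 388 c 445 -240 sz 58 24 ang 73 z 26 [123 116 110]
side px [295 336] n 604 c 432 -356 sz 25 58 ang 4 z 26 [117 112 107]
scene 18343 0.0010644384023226745 0.0021548696288088702
scene px [161 150] n 321 c 645 -331 sz 59 51 ang 17 z 40 [100  89  78]
scene px [203 154] n 51 c 562 -209 sz 30 25 ang 22 z 28 [ 36  66 121]
scene px [164 194] n 590 c 785 -157 sz 87 219 ang 72 z 28 [189 151 102]
scene px [324 18
[... 376 characters left out ...]
 25 z 34 [105  62  32]
scene px [307 346] n 252 c 763 489 sz 24 82 ang 89 z 44 [46 38 32]
wrist 93484 0.00013463608303191895 0.001317326829034426
wrist px [165  52] n 4206 c 550 125 sz 105 39 ang 88 z 36 [175 177 172]
wrist px [52 46] n 1540 c 425 135 sz 25 58 ang 45 z 25 [137 129 124]
wrist px [347 132] n 419 c 753 41 sz 50 16 ang 78 z 46 [41 35 32]
wrist px [172 145] n 177 c 550 29 sz 5 33 ang 85 z 39 [165 159 151]
wrist px [303 242] n 341 c 710 -100 sz 25 22 ang 59 z 26 [170 162 153]
wrist px [281 286] n 304 c 682 -155 sz 28 26 ang 65 z 27 [197 189 179]
wrist px [336 289] n 648 c 759 -165 sz 21 97 ang 62 z 26 [190 144  90]
wrist px [190 314] n 404 c 552 -204 sz 51 20 ang 3 z 25 [17 44 96]
```

View pics/all.png

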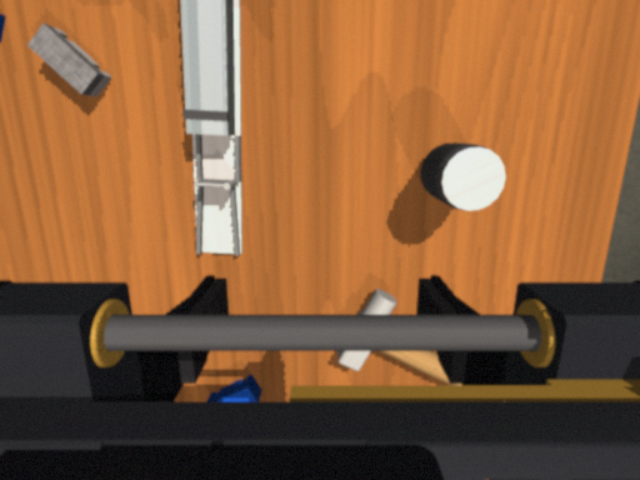

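The wrist view shows the apron and flap at (218,140–250), with the flap edge near row 183 of 480. A grey stone is at (68,62) and the oil can at (465,178). So far that makes three loose grey stones plus stone_e. I'll move the arm over toward the guide side and look again.

```bash
python3 -m inch '[[1,-60,-16,0,0],[1,-60,-16,0,0],[1,-60,-16,0,0],[1,-60,-16,0,0],[1,-60,-16,0,0]]'; python3 -m inch '[[1,-55,-10,0,0],[1,-50,-10,0,0],[1,0,0,0,0]]'
cat >> h.py <<'E'
from scipy.spatial.transform import Rotation as Ro
def find(n,tag=None,zlo=.012,zhi=.05,pr=True,minn=100):
    d=ctrl.get_image(n)
    if tag: cv2.imwrite(f"pics/{tag}.png",d["color"][...,::-1]); np.savez("im_"+tag,**d)
    W,ok=cloud(d)
    m=ok&(abs(W[...,2])<.008)&(abs(W[...,0]-.6)<.4)&(abs(W[...,1])<.5);b=np.median(W[m][:,2])
    mask=ok&(W[...,2]-b>zlo)&(W[...,2]-b<zhi)&(np.hypot(W[...,0],W[...,1])>.25)
    nl,lab,st,ce=cv2.connectedComponentsWithStats(mask.astype("u1"))
    out=[]
    for i in range(1,nl):
        if st[i,4]>minn:
            w=W[lab==i];z=np.percentile(w[:,2],90);t=w[w[:,2]>z-.005]
            (cx,cy),(a,c),an=cv2.minAreaRect((t[:,:2]*1000).astype("f4"))
            if a>c:a,c,an=c,a,an+90   # c long; long axis angle from world x
            la=(an+90)%180
            out.append((round(cx),round(cy),round(a),round(c),round(la),round((z-b)*1000)))
            if pr:print(n,"px",ce[i].astype(int),"n",st[i,4],"c",round(cx,1),round(cy,1),"sz",round(a),round(c),"longang",round(la,1),"z",round((z-b)*1000),"rgb",d["color"][lab==i].mean(0).astype(int))
    return d,W,ok
def st():
    s=ctrl.get_state();R=Ro.from_rotvec(s["tool_rot"]).as_matrix()
    print("t",round(s["time"],2),"pos",np.round(np.array(s["position"])*1000,1),"toolx ang",round(np.degrees(np.arctan2(R[1,0],R[0,0])),1),"tilt",np.round(R[:2,2],3),"F",np.round(s["ft_force"],1),"w",round(s["grip_width"]*87,1))
    return s,R
def go(x,y,z,a=None):
    """remaining tool-frame shift (mm) to TCP x,y,z (mm) and twist to bring tool x to angle a (deg)"""
    s,R=st();d=R.T@(np.array([x,y,z])-np.array(s["position"])*1000)
    cur=np.degrees(np.arctan2(R[1,0],R[0,0]))
    tw=0 if a is None else -np.radians((a-cur+180)%360-180)
    print("shift",np.round(d,1),"twist",round(tw,3),"j7",round(s["joint_positions"][6],2))
E
python3 - <<'E'
from h import *
st()
for n in("wrist","side","scene"):find(n,n+"1")
E
```

```text
time: 0.78
position: [0.5715, -0.2967, 0.2188]
tool_rot: [-2.201, -2.235, -0.002]
ft_force: [-0.2, -1.1, 0.1]
grip_width: 0.999
time: 1.15
position: [0.547, -0.4126, 0.217]
tool_rot: [-2.212, -2.223, 0.006]
ft_force: [-0.1, 0.6, 0.1]
grip_width: 1.0
t 1.15 pos [ 547.  -412.6  217. ] toolx ang 90.3 tilt [-0.006  0.001] F [-0.1  0.6  0.1] w 87.0
wrist px [162  17] n 1011 c 444.2 -248.0 sz 25 39 longang 71.5 z 25 rgb [144 136 131]
wrist px [247   3] n 139 c 535.5 -234.2 sz 7 18 longang 22.4 z 24 rgb [ 33  79 159]
wrist px [365  93] n 3392 c 654.9 -327.6 sz 33 47 longang 100.4 z 39 rgb [109 104 100]
wrist px [159 120] n 1210 c 432.7 -355.9 sz 25 56 longang 93.0 z 25 rgb [151 143 137]
side px [266  48] n 1616 c 1550.4 1764.8 sz 837 1698 longang 141.0 z 46 rgb [118  94  79]
side px [62 77] n 1006 c 251.1 1477.3 sz 34 589 longang 1.4 z 46 rgb [ 55  87 127]
side px [491  93] n 356 c 1945.4 363.2 sz 20 189 longang 88.8 z 46 rgb [123 122 112]
side px [238 116] n 670 c 777.9 604.1 sz 78 259 longang 80.2 z 42 rgb [155 141 127]
side px [163 121] n 1031 c 503.2 660.7 sz 88 254 longang 11.9 z 42 rg
[... 2101 characters left out ...]
gb [183 146  99]
scene px [324 183] n 127 c 337.8 174.1 sz 25 57 longang 152.8 z 26 rgb [ 46  82 150]
scene px [505 191] n 312 c -95.9 614.4 sz 42 121 longang 25.6 z 23 rgb [35 31 29]
scene px [298 191] n 131 c 426.9 134.4 sz 25 55 longang 135.9 z 26 rgb [128 116 104]
scene px [297 238] n 1453 c 557.5 243.7 sz 39 344 longang 87.1 z 37 rgb [153 151 134]
scene px [463 246] n 4092 c 201.9 619.9 sz 177 300 longang 90.0 z 46 rgb [137 101  71]
scene px [371 256] n 1114 c 437.6 447.2 sz 62 160 longang 115.3 z 32 rgb [105  62  32]
scene px [416 331] n 3143 c 506.7 660.7 sz 81 251 longang 11.5 z 42 rgb [110 102  92]
scene px [322 362] n 1530 c 773.1 550.3 sz 80 140 longang 79.9 z 42 rgb [130 121 101]
```

View pics/wrist1.png

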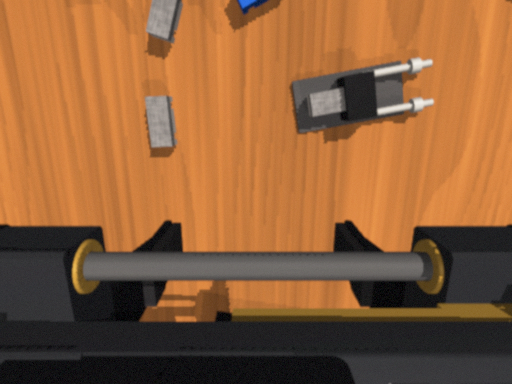

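The wrist view shows the guide, with its stone end at (325,103) and its block at (360,97), and two loose grey stones at (162,15) and (160,122). There are no other greys, so that is three loose stones plus stone_e. I'll start with stone_e by turning the tool to the guide's axis.

```bash
python3 -m inch '[[1,10,10,0,0.174],[1,10,10,0,0.174],[1,10,10,0,0.174],[1,0,10,0,0.174],[1,0,0,0,0.174]]'>/dev/null; python3 -m inch '[[0,0,0,0,0.174],[0,0,0,0,0.174],[0,0,0,0,0.174],[0,0,0,0,0]]'; python3 - <<'E'
from h import *
# stone_e top from wrist1: points z 24..33mm near guide
d=dict(np.load("im_wrist1.npz"));W,ok=cloud(d)
m=ok&(W[...,2]>.024)&(W[...,2]<.034)&(abs(W[...,0]-.615)<.04)&(abs(W[...,1]+.335)<.03)
p=W[m]*1000;print(len(p),p.mean(0),cv2.minAreaRect(p[:,:2].astype("f4")))
go(617.7,-334.5,100,10.4)
# tube and apron walls from wrist0
d=dict(np.load("im_wrist.npz"));W,ok=cloud(d);P=W[ok]*1000
def rect(m,l):
    p=P[m];print(l,len(p),[np.round(v,1) for v in cv2.minAreaRect(p[:,:2].astype("f4"))])
def line(m,l):
    p=P[m];c=np.polyfit(p[:,1],p[:,0],1);print(l,len(p),"x at y=0:",c[1].round(1),"slope",c[0].round(4),"y",p[:,1].min().round(),p[:,1].max().round())
near=(abs(P[:,0]-550)<40)
rect(near&(P[:,2]>30)&(P[:,1]>60),"roof");rect(near&(P[:,2]>25)&(P[:,1]<50)&(P[:,1]>0),"flap")
n2=near&(P[:,2]>3)&(P[:,2]<14)&(P[:,1]<60)&(P[:,1]>-60); rect(n2,"apron all")
roof=near&(P[:,2]>30)&(P[:,1]>80)
for lo in range(80,170,15):
    q=P[roof&(P[:,1]>lo)&(P[:,1]<lo+15)];print(lo+7,q[:,0].min().round(1),q[:,0].max().round(1),len(q)) if len(q) else 0
E
```

```text
time: 2.42
position: [0.607, -0.3589, 0.2174]
tool_rot: [-3.11, -0.285, -0.004]
ft_force: [-0.9, 0.5, 0.6]
grip_width: 0.634
840 [ 622.72064998 -333.47379992   30.12661298] ((622.0050659179688, -333.75177001953125), (37.108673095703125, 46.84524154663086), 10.723930358886719)
t 2.42 pos [ 607.  -358.9  217.4] toolx ang 10.5 tilt [0.001 0.019] F [-0.9  0.5  0.6] w 55.1
shift [ 14.5 -19.9 117.8] twist 0.001 j7 -0.79
roof 3800 [array([549.7, 125.3]), array([105.5,  38.5]), np.float64(87.7)]
flap 2854 [array([561.7,  28.4]), array([56.7, 20.9]), np.float64(0.3)]
apron all 2723 [array([544.5,   7.2]), array([107.4,  46.5]), np.float64(87.2)]
87 529.1 567.7 499
102 531.0 567.7 514
117 531.3 568.1 529
132 532.2 569.0 564
147 533.2 569.9 576
162 533.7 570.8 592
```

```bash
python3 -m inch '[[0,14.5,-20,30,0],[0,0,0,50,0],[0,0,0,40,0],[0,0,0,20,0],[0,0,0,0,0]]' 40; python3 - <<'E'
from h import *
go(617.7,-334.5,15,10.4)
E
```

```text
time: 3.05
position: [0.6227, -0.326, 0.0766]
tool_rot: [-3.104, -0.325, -0.013]
ft_force: [0.7, -1.0, 0.5]
grip_width: 0.501
t 3.05 pos [ 622.7 -326.    76.6] toolx ang 11.9 tilt [0.006 0.021] F [ 0.7 -1.   0.5] w 43.6
shift [-7.3  8.5 61.4] twist 0.027 j7 -0.79
```

```bash
python3 -m inch '[[0,-7,8.5,20,0.02],[0,0,0,20,0],[0,0,0,0,0]]' 40; python3 - <<'E'
from h import *
go(617.7,-334.5,15,10.4)
E
```

```text
time: 3.42
position: [0.6193, -0.3372, 0.0372]
tool_rot: [-3.11, -0.293, -0.019]
ft_force: [0.0, 0.0, 0.4]
grip_width: 0.5
t 3.42 pos [ 619.3 -337.2   37.2] toolx ang 10.8 tilt [0.011 0.018] F [0.  0.  0.4] w 43.5
shift [-1.4 -2.6 22.2] twist 0.006 j7 -0.78
```

```bash
python3 -m inch '[[0,-1,-2.5,12,0],[0,0,0,10,0],[0,0,0,0,0]]' 40; python3 - <<'E'
from h import *
go(617.7,-334.5,15,10.4)
E
python3 -m inch '[[-1,0,0,0,0],[-1,0,0,0,0],[-1,0,0,0,0],[-1,0,0,0,0]]' 40
```

```text
time: 3.8
position: [0.6186, -0.3347, 0.0146]
tool_rot: [-3.111, -0.293, -0.022]
ft_force: [0.3, -0.4, 0.7]
grip_width: 0.496
t 3.8 pos [ 618.6 -334.7   14.6] toolx ang 10.8 tilt [0.012 0.018] F [ 0.3 -0.4  0.7] w 43.2
shift [-0.8 -0.4 -0.4] twist 0.006 j7 -0.78
time: 4.3
position: [0.6195, -0.3349, 0.0157]
tool_rot: [-3.112, -0.294, -0.024]
ft_force: [-0.1, 0.2, -0.4]
grip_width: 0.272
```

```bash
python3 -m inch '[[-1,-8,0,0,0],[-1,-10,0,0,0],[-1,-10,0,0,0],[-1,-10,0,0,0],[-1,-10,0,0,0]]' 40; python3 -m inch '[[-1,0,0,-20,0],[-1,0,0,-40,0],[-1,0,0,-40,0],[-1,0,0,0,0]]'; python3 - <<'E'
from h import *
go(547,-24.5,100,87.2)
E
```

```text
time: 4.92
position: [0.5754, -0.3427, 0.0158]
tool_rot: [-3.113, -0.297, -0.04]
ft_force: [1.1, -0.2, -0.5]
grip_width: 0.269
time: 5.42
position: [0.5722, -0.3461, 0.123]
tool_rot: [-3.115, -0.294, -0.043]
ft_force: [0.1, -0.1, -0.1]
grip_width: 0.273
t 5.42 pos [ 572.2 -346.1  123. ] toolx ang 10.8 tilt [0.026 0.015] F [ 0.1 -0.1 -0.1] w 23.8
shift [  34.7 -320.4   27.2] twist -1.334 j7 -0.75
```

```bash
python3 -m inch '[[-1,0,0,0,-0.167],[-1,0,0,0,-0.167],[-1,0,0,0,-0.167],[-1,0,0,0,-0.167],[-1,0,0,0,-0.167]]' >/dev/null; python3 -m inch '[[-1,20,0,0,-0.167],[-1,30,0,0,-0.167],[-1,40,0,0,-0.167],[-1,50,0,0,0],[-1,50,0,0,0]]'; python3 - <<'E'
from h import *
go(544.5,-23.5,60,87.2)
E
```

```text
time: 6.68
position: [0.5981, -0.1615, 0.1265]
tool_rot: [2.228, 2.204, 0.04]
ft_force: [0.0, 1.1, -1.8]
grip_width: 0.27
t 6.67 pos [ 598.1 -161.5  126.5] toolx ang 89.4 tilt [0.023 0.013] F [ 0.   1.1 -1.8] w 23.5
shift [136.5 -56.6  67. ] twist 0.038 j7 0.23
```

```bash
python3 -m inch '[[-1,45,-28,0,0.038],[-1,40,-28,0,0],[-1,0,0,0,0],[-1,0,0,0,0]]'; python3 - <<'E'
from h import *
d,W,ok=find("wrist","wrist2",pr=False)
P=W[ok]*1000;near=abs(P[:,0]-550)<45
for y in list(range(-45,62,8))+list(range(62,190,16)):
    m=near&(abs(P[:,1]-y)<3)&(P[:,2]>6); q=P[m]
    if len(q)>5:
        z=q[:,2].max();print(y,"x",q[:,0].min().round(1),q[:,0].max().round(1),"z",z.round(1),len(q))
go(544.5,-23.5,60,87.2)
E
```

```text
time: 7.18
position: [0.5429, -0.0658, 0.1265]
tool_rot: [2.262, 2.172, 0.043]
ft_force: [-0.5, -0.3, -0.7]
grip_width: 0.271
-45 x 505.0 595.0 z 246.7 16331
-37 x 505.0 595.0 z 248.0 9058
-29 x 505.0 587.3 z 223.8 8197
-21 x 521.3 564.6 z 11.8 66
-13 x 523.8 562.7 z 11.6 65
-5 x 524.3 563.0 z 11.7 71
3 x 525.7 563.0 z 12.0 62
11 x 526.3 562.6 z 11.4 71
19 x 526.7 562.8 z 12.0 70
27 x 528.0 568.2 z 41.8 328
35 x 527.7 568.4 z 11.6 63
43 x 528.3 568.6 z 11.6 73
51 x 528.7 569.6 z 11.9 82
59 x 528.3 569.8 z 12.2 83
62 x 526.1 569.9 z 11.6 83
78 x 530.3 565.6 z 37.4 446
t 7.22 pos [542.9 -65.5 126.4] toolx ang 87.7 tilt [0.023 0.016] F [ 0.6 -0.2 -0.4] w 23.5
shift [40.9 -1.6 67.1] twist 0.008 j7 0.05
```

View pics/wrist2.png

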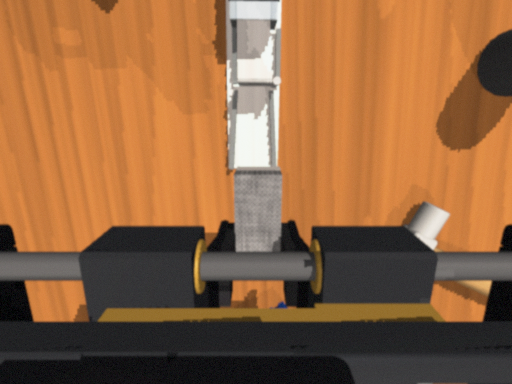

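The held stone sticks out straight ahead at (258,170–250). The apron is dead ahead at (254,90–168), with the flap near row 82. Lowering onto the apron now.

```bash
python3 -m inch '[[-1,41,-2.5,30,0],[-1,0,0,30,0],[-1,0,0,20,0],[-1,0,0,0,0],[-1,0,0,0,0]]'; python3 - <<'E'
from h import *
go(543.1,-23.5,14,87.3)
E
```

```text
time: 7.85
position: [0.5483, -0.0292, 0.0462]
tool_rot: [2.272, 2.157, 0.045]
ft_force: [0.3, -0.1, -0.6]
grip_width: 0.266
t 7.85 pos [548.3 -29.2  46.2] toolx ang 87.0 tilt [0.027 0.014] F [ 0.3 -0.1 -0.6] w 23.1
shift [ 4.9 -6.3 32.1] twist -0.004 j7 -0.04
```

```bash
python3 -m inch '[[-1,5,-6.3,15,0],[-1,0,0,8,0],[-1,0,0,0,0]]' >/dev/null; python3 - <<'E'
from h import *
go(543.1,-23.5,14,87.3)
E
```

```text
t 8.22 pos [543.6 -24.   23.2] toolx ang 87.0 tilt [0.03  0.013] F [ 0.  -0.9 -0.6] w 23.7
shift [ 0.3 -0.8  9.2] twist -0.006 j7 -0.06
```

```bash
python3 -m inch '[[-1,0,-0.8,9,0],[-1,0,0,0,0]]'; python3 -m inch '[[0,0,0,0,0],[0,0,0,0,0],[0,0,0,0,0]]'; python3 -m inch '[[0,0,0,-30,0],[0,0,0,-30,0],[0,-40,0,-10,0],[-1,-20,0,0,-0.174],[-1,0,0,0,-0.174]]';  python3 - <<'E'
from h import *
st()
d,W,ok=find("wrist","wrist3",pr=False)
E
```

```text
time: 8.48
position: [0.544, -0.0238, 0.0144]
tool_rot: [2.271, 2.153, 0.05]
ft_force: [-1.0, -0.6, -0.5]
grip_width: 0.269
time: 8.85
position: [0.544, -0.0239, 0.0145]
tool_rot: [2.271, 2.153, 0.05]
ft_force: [0.2, -0.0, 0.4]
grip_width: 0.475
time: 9.48
position: [0.5387, -0.086, 0.0863]
tool_rot: [1.845, 2.52, 0.046]
ft_force: [-0.5, 0.7, 0.1]
grip_width: 0.352
t 9.47 pos [538.7 -86.   86.3] toolx ang 107.6 tilt [0.032 0.013] F [-0.5  0.7  0.1] w 30.6
```

View pics/wrist3.png

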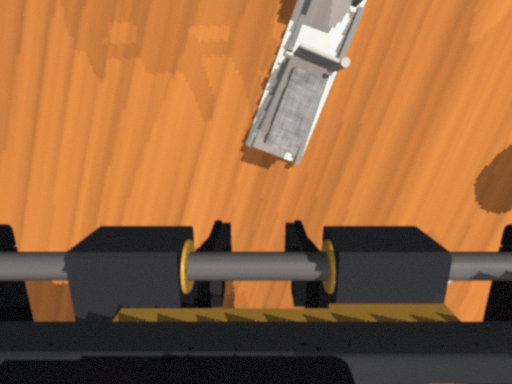

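Stone_e lies on the apron at (298,110), between the walls and short of the flap. I'll finish the turn and get behind it.

```bash
python3 -m inch '[[-1,0,0,0,-0.174],[-1,0,0,0,-0.174],[-1,0,0,0,-0.174],[-1,0,0,0,-0.174],[-1,0,0,0,-0.174]]' >/dev/null;  python3 -m inch '[[-1,0,0,0,-0.174],[-1,0,0,0,-0.174],[-1,0,0,0,0]]'; cat >> h.py <<'E'
A=np.radians(87.4);O=np.array([545.3,28.5]);YV=np.array([np.cos(A),np.sin(A)]);XV=np.array([np.sin(A),-np.cos(A)])
def mag(x,y): return O+x*XV+y*YV
def gom(x,y,z,a=None):
    s=ctrl.get_state();p=np.array(s["position"][:2])*1000-O
    print("mag now",np.round([p@XV,p@YV],1)); q=mag(x,y); go(q[0],q[1],z,a)
E
python3 - <<'E'
from h import *
d=dict(np.load("im_wrist3.npz"));W,ok=cloud(d);P=W[ok]*1000
m=(P[:,2]>23)&(P[:,2]<33)&(abs(P[:,0]-545)<22)&(P[:,1]>-60)&(P[:,1]<22);q=P[m][:,:2]-O
r=np.stack([q@XV,q@YV],1);print(len(r),r.min(0),r.max(0),cv2.minAreaRect(r.astype("f4")))
gom(0,-95,18,177.4)
E
```

```text
time: 10.52
position: [0.5384, -0.0829, 0.0862]
tool_rot: [0.031, 3.11, 0.023]
ft_force: [-0.4, -1.0, 1.0]
grip_width: 0.006
2867 [-11.32869749 -67.70415809] [ 13.40886645 -11.49566081] ((1.092329978942871, -39.60659408569336), (56.0236701965332, 24.24266815185547), 89.32999420166016)
mag now [  -1.9 -111.6]
t 10.53 pos [538.4 -82.9  86.2] toolx ang 178.8 tilt [0.031 0.014] F [-0.4 -1.   1. ] w 0.5
shift [-0.2 15.5 68.5] twist 0.025 j7 1.64
```

```bash
python3 -m inch '[[-1,0,13,30,0.025],[-1,0,0,30,0],[-1,0,0,5,0],[-1,0,0,0,0]]' >/dev/null; python3 - <<'E'
from h import *
gom(0,-93,17,177.4)
E
```

```text
mag now [  1.2 -96.9]
t 11.03 pos [542.1 -68.4  21.5] toolx ang 176.4 tilt [0.034 0.014] F [-0.3 -0.1  0.2] w 0.7
shift [1.5 3.8 4.5] twist -0.017 j7 1.56
```

```bash
python3 -m inch '[[-1,1,10,4,-0.015],[-1,0,12,0,0],[-1,0,12,0,0],[-1,0,12,0,0],[-1,0,0,0,0]]'; python3 - <<'E'
from h import *
gom(0,22,17,177.4)
E
```

```text
time: 11.65
position: [0.545, -0.0234, 0.0213]
tool_rot: [0.077, 3.103, 0.013]
ft_force: [0.4, -0.2, -0.1]
grip_width: 0.007
mag now [  2.  -51.9]
t 11.65 pos [545.  -23.4  21.3] toolx ang 177.2 tilt [0.037 0.008] F [ 0.4 -0.2 -0.1] w 0.6
shift [ 2.5 73.8  4.9] twist -0.004 j7 1.47
```

```bash
python3 -m inch '[[-1,1.5,3,5,0],[-1,0,10,0,0],[-1,0,10,0.5,0],[-1,0,10,0.5,0],[-1,0,0,0,0]]'; python3 - <<'E'
from h import *
gom(0,22,16,177.4)
E
```

```text
time: 12.28
position: [0.5456, 0.0126, 0.0155]
tool_rot: [0.076, 3.103, 0.014]
ft_force: [-0.5, -1.0, 0.1]
grip_width: 0.006
mag now [  1.  -15.8]
t 12.28 pos [545.6  12.6  15.5] toolx ang 177.2 tilt [0.038 0.008] F [-0.5 -1.   0.1] w 0.5
shift [ 1.1 37.8 -0.2] twist -0.004 j7 1.39
```

```bash
python3 -m inch '[[-1,1,10,0,0],[-1,0,10,0,0],[-1,0,10,0,0],[-1,0,0,0,0]]'; python3 - <<'E'
from h import *
gom(0,23,16,177.4)
d=ctrl.get_image("wrist");np.savez("im_w4",**d);cv2.imwrite("pics/w4.png",d["color"][...,::-1])
d=ctrl.get_image("scene");cv2.imwrite("pics/s4.png",cv2.resize(d["color"][130:300,200:400],None,fx=3,fy=3)[...,::-1])
E
```

```text
time: 12.78
position: [0.546, 0.0452, 0.0156]
tool_rot: [0.075, 3.103, 0.015]
ft_force: [0.0, -0.1, -0.9]
grip_width: 0.006
mag now [-0.  16.7]
t 12.78 pos [546.   45.2  15.6] toolx ang 177.2 tilt [0.038 0.008] F [ 0.  -0.1 -0.9] w 0.5
shift [-0.   6.3 -0.3] twist -0.003 j7 1.33
```

View pics/s4.png

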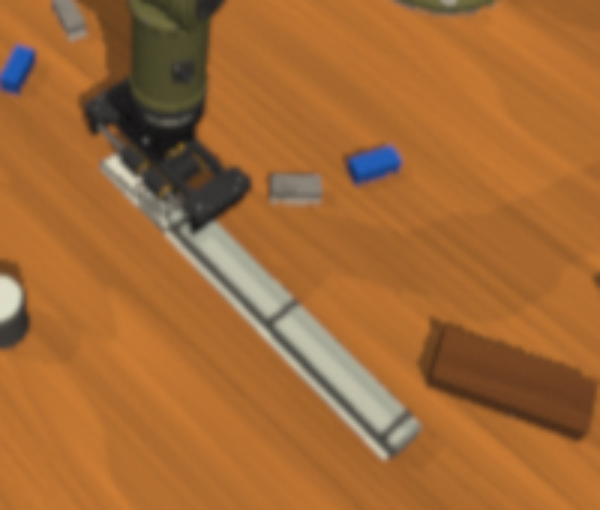

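The crop shows the fingers at about (180,200), near the flap, and hides the stone. I'll finish the push, lift and check from above.

```bash
python3 -m inch '[[-1,0,5,0,0],[-1,0,3,0,0],[-1,0,0,0,0]]'; python3 -m inch '[[-1,0,-1.5,-10,0],[-1,0,0,-30,0],[-1,0,0,-40,0],[-1,0,-40,-20,0.174],[-1,0,-40,-20,0.174]]'; python3 -m inch '[[0,0,0,-10,0.174],[0,0,0,0,0.174],[0,0,0,0,0.174],[0,0,0,0,0.174],[0,0,0,0,0]]'; python3 - <<'E'
from h import *
gom(0,23,16,177.4)
d,W,ok=find("wrist","w5")
find("side")
E
```

```text
time: 13.25
position: [0.5459, 0.0515, 0.0154]
tool_rot: [0.079, 3.104, 0.013]
ft_force: [-1.3, -0.2, 0.2]
grip_width: 0.006
time: 13.88
position: [0.5313, -0.0277, 0.1397]
tool_rot: [0.62, 3.042, 0.027]
ft_force: [0.4, 0.1, -0.4]
grip_width: 0.007
time: 14.5
position: [0.535, -0.0333, 0.1587]
tool_rot: [1.657, 2.618, 0.056]
ft_force: [-1.0, 0.4, -0.2]
grip_width: 0.462
mag now [ -7.4 -62.2]
t 14.5 pos [535.  -33.3 158.7] toolx ang 115.3 tilt [0.056 0.008] F [-1.   0.4 -0.2] w 40.2
shift [ 74.2  38.8 143.7] twist -1.083 j7 0.46
wrist px [332  45] n 4686 c 549.3 114.5 sz 38 85 longang 87.3 z 37 rgb [186 188 186]
wrist px [294 131] n 168 c 549.0 28.0 sz 6 34 longang 179.1 z 40 rgb [204 196 186]
wrist px [467 205] n 1452 c 755.4 36.6 sz 24 55 longang 91.8 z 47 rgb [43 39 37]
side px [405  69] n 1671 c 1944.2 1146.3 sz 232 1751 longang 97.3 z 46 rgb [119 115 104]
side px [178  48] n 631 c 1017.2 1977.3 sz 43 762 longang 179.7 z 46 rgb [112  74  55]
side px [62 77] n 1007 c 251.3 1479.0 sz 32 590 longang 179.0 z 46 rgb [ 53  83 123]
side px [226 109] n 161 c 752.1 649.1 sz 45 185 longang 
[... 505 characters left out ...]
g 87.2 z 37 rgb [185 178 168]
side px [322 182] n 249 c 759.2 25.5 sz 24 54 longang 136.1 z 46 rgb [85 77 71]
side px [194 190] n 194 c 445.5 155.6 sz 29 56 longang 137.2 z 25 rgb [164 148 138]
side px [150 196] n 205 c 333.4 174.3 sz 29 56 longang 158.6 z 25 rgb [112 121 182]
side px [372 222] n 1040 c 782.6 -156.5 sz 91 221 longang 162.0 z 26 rgb [213 188 154]
side px [306 263] n 323 c 547.0 -217.1 sz 25 60 longang 28.6 z 25 rgb [ 91 132 200]
side px [392 275] n 771 c 653.8 -328.1 sz 34 48 longang 98.5 z 38 rgb [101  95  90]
side px [267 287] n 373 c 445.4 -240.2 sz 24 58 longang 72.4 z 25 rgb [161 154 148]
side px [295 336] n 592 c 431.9 -356.1 sz 26 58 longang 93.8 z 25 rgb [170 163 157]
```

View pics/w5.png

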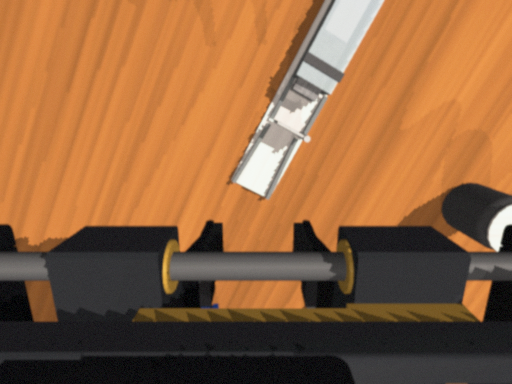

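The flap is shut again and stone_e is at the tube mouth (310,85) behind it. One loose stone has been knocked to (445,156) at 137°, so I'll take that one next.

```bash
python3 - <<'E'
from h import *
go(446,155.5,80,137.2)
E
python3 -m inch '[[0,0,0,0,-0.13],[0,0,0,0,-0.13],[0,0,0,0,-0.13],[0,0,0,0,0]]'; python3 - <<'E'
from h import *
go(446,155.5,80,137.2)
E
```

```text
t 14.6 pos [534.9 -33.3 158.4] toolx ang 115.4 tilt [0.055 0.008] F [-0.1  0.5  0.1] w 42.3
shift [209.9  -3.3  74.9] twist -0.38 j7 0.46
time: 15.1
position: [0.5353, -0.0331, 0.1592]
tool_rot: [1.082, 2.896, 0.042]
ft_force: [0.7, 0.2, 0.3]
grip_width: 0.498
t 15.1 pos [535.3 -33.1 159.2] toolx ang 139.0 tilt [0.057 0.008] F [0.7 0.2 0.3] w 43.3
shift [194.   80.5  75.5] twist 0.031 j7 0.87
```

```bash
python3 -m inch '[[0,48,20,5,0.03],[0,48,20,10,0],[0,48,20,20,0],[0,40,17,20,0],[0,0,0,0,0]]'; python3 - <<'E'
from h import *
find("wrist","w6",minn=400)
go(446,155.5,35,137.2)
E
```

```text
time: 15.72
position: [0.4544, 0.1529, 0.1008]
tool_rot: [1.138, 2.87, 0.048]
ft_force: [0.4, -0.4, -0.3]
grip_width: 0.499
wrist px [157  56] n 3236 c 334.4 174.6 sz 25 56 longang 156.9 z 25 rgb [ 52 120 232]
wrist px [448 176] n 8324 c 556.5 270.8 sz 38 133 longang 86.5 z 36 rgb [168 169 166]
wrist px [248 184] n 2080 c 447.1 155.6 sz 24 56 longang 135.5 z 25 rgb [180 170 163]
wrist px [280 295] n 1423 c 537.8 114.0 sz 30 57 longang 47.0 z 36 rgb [158 160 156]
t 15.78 pos [455.9 151.2 101.6] toolx ang 136.5 tilt [0.063 0.008] F [ 0.4 -0.1 -0.2] w 43.5
shift [12.8 -7.  65.9] twist -0.012 j7 0.41
```

```bash
python3 -m inch '[[0,12,-7,15,0],[0,0,0,30,0],[0,0,0,18,0],[0,0,0,0,0]]'>/dev/null; python3 - <<'E'
from h import *
go(447,155.6,8,136.5)
E
```

```text
t 16.27 pos [451.7 150.4  39.6] toolx ang 135.9 tilt [0.07  0.008] F [ 0.  -0.6  0.3] w 44.0
shift [ 8.4 -1.3 31.2] twist -0.01 j7 0.36
```

```bash
python3 -m inch '[[0,4.5,-1,8,-0.01],[0,4,0,8,0],[0,0,0,8,0],[0,0,0,5,0],[0,0,0,0,0]]' 30; python3 - <<'E'
from h import *
go(447,155.6,8,136.5)
E
python3 -m inch '[[-1,0,0,0,0],[-1,0,0,0,0],[-1,0,0,0,0],[-1,0,0,0,0]]' 30;  python3 -m inch '[[-1,0,0,-15,0],[-1,0,0,-20,0],[-1,0,0,-20,0],[-1,0,0,-20,0],[-1,0,0,0,0]]'; python3 - <<'E'
from h import *
gom(0,-70,60,87.4)
E
```

```text
time: 16.9
position: [0.4492, 0.1554, 0.0107]
tool_rot: [1.141, 2.855, 0.054]
ft_force: [0.5, -0.5, 0.2]
grip_width: 0.5
t 16.9 pos [449.2 155.4  10.7] toolx ang 136.3 tilt [0.075 0.008] F [ 0.5 -0.5  0.2] w 43.5
shift [ 1.8 -1.5  2.6] twist -0.003 j7 0.33
time: 17.4
position: [0.4495, 0.1554, 0.0112]
tool_rot: [1.141, 2.855, 0.054]
ft_force: [-0.3, -0.9, -0.4]
grip_width: 0.274
time: 18.02
position: [0.444, 0.1554, 0.0918]
tool_rot: [1.14, 2.853, 0.057]
ft_force: [0.5, 0.7, -0.9]
grip_width: 0.27
mag now [-106.9  122.2]
t 18.02 pos [444.  155.4  91.8] toolx ang 136.4 tilt [0.078 0.009] F [ 0.5  0.7 -0.9] w 23.5
shift [-205.   -77.2   37.5] twist 0.855 j7 0.38
```

```bash
python3 -m inch '[[-1,-25,-10,0,0],[-1,-40,-15,0,0],[-1,-40,-15,0,0],[-1,-40,-15,0,0],[-1,-40,-15,0,0]]' >/dev/null; python3 -m inch '[[-1,-15,-6,0,0],[-1,0,0,0,0]]'; python3 - <<'E'
from h import *
gom(0,-70,60,87.4)
E
python3 -m inch '[[-1,0,0,0,0.11],[-1,0,0,0,0.11],[-1,0,0,0,0.11],[-1,0,0,0,0.11],[-1,0,0,0,0.11]]'; python3 -m inch '[[-1,0,0,0,0.11],[-1,0,0,0,0.11],[-1,0,0,0,0.07],[-1,0,0,0,0]]';python3 - <<'E'
from h import *
find("wrist","w7",minn=400)
gom(0,-42,40,87.4)
E
```

```text
time: 18.9
position: [0.5371, -0.0414, 0.0946]
tool_rot: [1.135, 2.859, 0.057]
ft_force: [0.3, 0.2, -1.2]
grip_width: 0.276
mag now [ -5.1 -70.2]
t 18.9 pos [537.1 -41.4  94.6] toolx ang 136.6 tilt [0.074 0.01 ] F [ 0.3  0.2 -1.2] w 24.0
shift [-2.1  1.4 34.8] twist 0.859 j7 0.84
time: 19.52
position: [0.5325, -0.0302, 0.0924]
tool_rot: [1.888, 2.454, 0.083]
ft_force: [0.1, 0.3, -1.0]
grip_width: 0.271
time: 20.02
position: [0.5288, -0.0206, 0.091]
tool_rot: [2.23, 2.168, 0.092]
ft_force: [0.4, 0.8, -0.1]
grip_width: 0.273
wrist px [275  44] n 5028 c 548.4 95.9 sz 38 48 longang 88.3 z 38 rgb [179 181 179]
wrist px [451 300] n 1334 c 706.2 -123.2 sz 38 51 longang 104.4 z 27 rgb [207 192 173]
mag now [-14.2 -49.7]
t 20.07 pos [528.9 -20.5  91. ] toolx ang 88.4 tilt [0.064 0.02 ] F [-0.1  0.1 -0.4] w 23.6
shift [ 6.3 11.1 52. ] twist 0.018 j7 -0.03
```

View pics/w7.png

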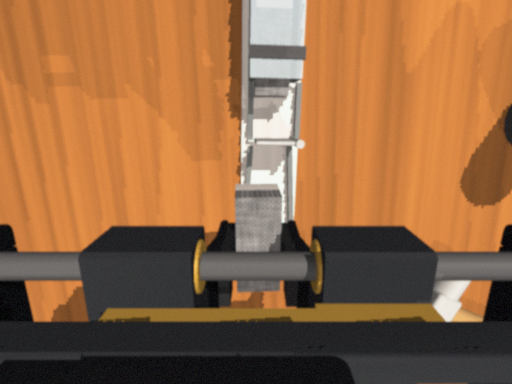

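The held stone is straight at (258,230), in line with the apron and about 11 mm left of it. The flap is shut at row 143. I'll move across and lower.

```bash
python3 -m inch '[[-1,6,10,10,0.018],[-1,0,0,20,0],[-1,0,0,15,0],[-1,0,0,0,0]]' >/dev/null; python3 - <<'E'
from h import *
gom(0,-42,16.5,87.4)
E
```

```text
mag now [ -0.3 -39.1]
t 20.57 pos [543.3 -10.5  44.2] toolx ang 87.6 tilt [0.064 0.021] F [-0.5  0.5 -0.6] w 23.7
shift [-3.6 -1.5 27.6] twist 0.003 j7 -0.07
```

```bash
python3 -m inch '[[-1,-3.5,-1.5,10,0],[-1,0,0,10,0],[-1,0,0,5,0],[-1,0,0,0,0]]' ; python3 - <<'E'
from h import *
gom(0,-42,16.5,87.4)
E
```

```text
time: 21.08
position: [0.544, -0.0139, 0.0181]
tool_rot: [2.247, 2.151, 0.096]
ft_force: [-0.3, -0.6, -0.4]
grip_width: 0.27
mag now [  0.6 -42.4]
t 21.07 pos [544.  -13.9  18.1] toolx ang 87.6 tilt [0.065 0.021] F [-0.3 -0.6 -0.4] w 23.5
shift [ 0.4 -0.7  1.5] twist 0.003 j7 -0.06
```

```bash
python3 -m inch '[[-1,0,-0.5,1.5,0],[-1,0,0,0,0],[0,0,0,0,0],[0,0,0,0,0],[0,0,0,0,0]]'; python3 -m inch '[[0,0,0,-20,0],[0,0,0,-30,0],[0,-20,0,-10,0],[0,-40,0,0,0],[-1,0,0,0,0]]';  python3 - <<'E'
from h import *
st()
d,W,ok=find("wrist","wrist8",pr=False)
P=W[ok]*1000
m=(P[:,2]>21)&(P[:,2]<35)&(abs(P[:,0]-545)<22)&(P[:,1]>-60)&(P[:,1]<22);q=P[m][:,:2]-O
r=np.stack([q@XV,q@YV],1);print(len(r),r.min(0),r.max(0),cv2.minAreaRect(r.astype("f4")),P[m][:,2].min(),P[m][:,2].max(),np.median(P[m][:,2]))
E
python3 -m inch '[[-1,0,0,0,-0.174],[-1,0,0,0,-0.174],[-1,0,0,0,-0.174],[-1,0,0,0,-0.174],[-1,0,0,0,-0.174]]' >/dev/null;  python3 -m inch '[[-1,0,0,0,-0.174],[-1,0,0,0,-0.174],[-1,0,0,0,-0.174],[-1,0,0,0,-0.174],[-1,0,0,0,0]]'; python3 - <<'E'
from h import *
gom(0,-95,25,177.4)
E
```

```text
time: 21.7
position: [0.5448, -0.0138, 0.0179]
tool_rot: [2.245, 2.15, 0.099]
ft_force: [0.2, 0.2, -0.3]
grip_width: 0.475
time: 22.32
position: [0.5383, -0.0761, 0.0785]
tool_rot: [2.243, 2.151, 0.099]
ft_force: [-1.3, 0.8, -0.5]
grip_width: 0.45
t 22.32 pos [538.3 -76.1  78.5] toolx ang 87.7 tilt [0.069 0.021] F [-1.3  0.8 -0.5] w 39.1
2954 [-11.38634323 -67.82982913] [ 12.81419382 -12.1676585 ] ((0.6972579956054688, -40.04449462890625), (24.015949249267578, 55.67723846435547), 0.2660543620586395) 23.315178357683234 30.482318330936963 28.213036063969046
time: 23.62
position: [0.5384, -0.0572, 0.0769]
tool_rot: [-0.037, 3.075, 0.047]
ft_force: [1.2, -0.0, 0.4]
grip_width: 0.005
mag now [ -3.  -85.9]
t 23.62 pos [538.4 -57.2  76.9] toolx ang -178.7 tilt [0.065 0.031] F [ 1.2 -0.   0.4] w 0.4
shift [  1.  -10.8  51.7] twist 0.069 j7 1.66
```

```bash
python3 -m inch '[[-1,0,-12,0,0.069],[-1,0,0,15,0],[-1,0,0,20,0],[-1,0,0,15,0],[-1,0,0,0,0]]' >/dev/null; python3 - <<'E'
from h import *
gom(0,-90,16,177.4)
E
```

```text
mag now [  0.1 -91.3]
t 24.25 pos [541.3 -62.7  22.6] toolx ang 177.1 tilt [0.063 0.034] F [0.2 0.6 0.1] w 0.4
shift [0.5 1.  6.6] twist -0.005 j7 1.59
```

```bash
python3 -m inch '[[-1,0.5,8,6.5,0],[-1,0,12,0.4,0],[-1,0,12,0.4,0],[-1,0,12,0.4,0],[-1,0,12,0.4,0]]';python3 - <<'E'
from h import *
gom(0,23,16,177.4)
E
```

```text
time: 24.88
position: [0.5442, -0.0083, 0.0174]
tool_rot: [0.08, 3.078, 0.045]
ft_force: [-0.8, -1.2, 0.2]
grip_width: 0.002
mag now [  0.6 -36.8]
t 24.88 pos [544.2  -8.3  17.4] toolx ang 177.0 tilt [0.063 0.027] F [-0.8 -1.2  0.2] w 0.2
shift [ 1.1 59.7  3.2] twist -0.008 j7 1.46
```

```bash
python3 -m inch '[[-1,1,12,1.5,0],[-1,0,12,0.4,0],[-1,0,12,0.4,0],[-1,0,8,0.4,0],[-1,0,0,0,0]]';python3 - <<'E'
from h import *
gom(0,23,16,177.4)
E
```

```text
time: 25.5
position: [0.5459, 0.0424, 0.0165]
tool_rot: [0.074, 3.077, 0.048]
ft_force: [-0.6, -0.9, 0.6]
grip_width: 0.008
mag now [-0.1 14. ]
t 25.5 pos [545.9  42.4  16.5] toolx ang 177.2 tilt [0.064 0.029] F [-0.6 -0.9  0.6] w 0.7
shift [0.  9.  0.8] twist -0.004 j7 1.36
```

```bash
python3 -m inch '[[-1,0,6,0,0],[-1,0,4,0,0],[-1,0,0,0,0]]'; python3 -m inch '[[-1,0,-1.5,-10,0],[-1,0,0,-30,0],[-1,0,0,-30,0],[-1,0,-30,-20,0],[-1,0,-40,0,0]]'; python3 -m inch '[[0,0,-30,0,0.15],[0,0,0,0,0.15],[0,0,0,0,0.15],[0,0,0,0,0.15],[0,0,0,0,0.15]]'>/dev/null;python3 -m inch '[[0,0,0,0,0.15],[0,0,0,0,0.15],[0,0,0,0,0.15],[0,0,0,0,0.15],[0,0,0,0,0]]'; python3 - <<'E'
from h import *
go(445.5,-240.2,80,72.3)
d,W,ok=find("wrist","w9",minn=60)
find("side","side9",pr=True,minn=180)
E
```

```text
time: 25.88
position: [0.5458, 0.0523, 0.0164]
tool_rot: [0.076, 3.078, 0.047]
ft_force: [-1.4, 1.1, -0.6]
grip_width: 0.007
time: 26.5
position: [0.5385, -0.0193, 0.1102]
tool_rot: [0.066, 3.073, 0.051]
ft_force: [0.5, -0.8, 0.2]
grip_width: 0.005
time: 27.75
position: [0.5435, -0.057, 0.1209]
tool_rot: [2.045, 2.318, 0.127]
ft_force: [0.1, -0.7, -0.8]
grip_width: 0.504
t 27.75 pos [543.5 -57.  120.9] toolx ang 97.2 tilt [0.09 0.03] F [ 0.1 -0.7 -0.8] w 43.9
shift [-170.1 -123.2   26.4] twist 0.435 j7 0.22
wrist px [274  23] n 2438 c 548.4 83.5 sz 25 38 longang 2.9 z 38 rgb [141 140 138]
wrist px [494 119] n 1932 c 750.5 28.8 sz 12 44 longang 110.5 z 45 rgb [37 35 34]
wrist px [268  95] n 289 c 549.6 27.5 sz 6 34 longang 0.6 z 40 rgb [183 176 168]
side px [408  69] n 1625 c 1901.5 1129.6 sz 159 1734 longang 92.1 z 46 rgb [121 117 107]
side px [181  47] n 655 c 1038.9 1978.7 sz 45 799 longang 179.6 z 46 rgb [113  75  56]
side px [62 77] n 999 c 251.9 1477.5 sz 29 591 longang 0.1 z 46 rgb [ 54  84 124]
side px [230 110] n 304 c 778.0 606.6 sz 79 253 longang 80.0 z 42 rgb [153 143 130]
[... 311 characters left out ...]
14.2 z 32 rgb [147 101  71]
side px [226 174] n 1118 c 553.0 220.6 sz 38 392 longang 87.5 z 37 rgb [183 176 167]
side px [322 182] n 253 c 758.0 26.7 sz 29 55 longang 130.6 z 46 rgb [86 78 73]
side px [150 196] n 207 c 333.0 173.8 sz 27 56 longang 158.5 z 25 rgb [114 122 182]
side px [372 222] n 1039 c 766.4 -188.3 sz 87 220 longang 141.5 z 26 rgb [214 190 156]
side px [306 263] n 325 c 546.8 -217.3 sz 25 58 longang 27.1 z 25 rgb [ 78 113 177]
side px [392 275] n 770 c 653.4 -327.8 sz 34 47 longang 101.4 z 39 rgb [103  97  92]
side px [267 287] n 370 c 445.5 -239.6 sz 24 59 longang 71.8 z 25 rgb [135 128 122]
side px [295 336] n 595 c 432.1 -355.8 sz 25 58 longang 92.2 z 25 rgb [172 165 158]
```

View pics/w9.png

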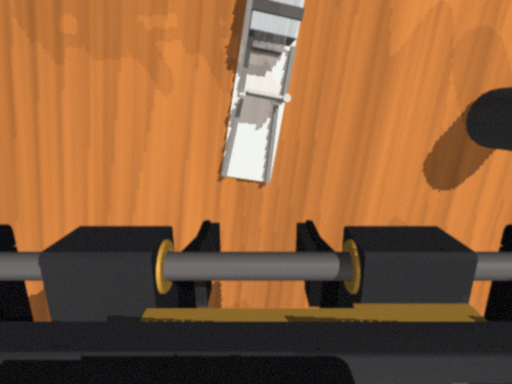

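Two stones are in and the flap is shut (265,96). The next stone is unmoved at (445,-240). I'll go and fetch it.

```bash
python3 -m inch '[[0,-25,-20,0,0],[0,-35,-25,0,0],[0,-35,-25,0,0],[0,-35,-25,0,0],[0,-20,-14,0,0]]' >/dev/null; python3 -m inch '[[0,0,0,0,0.11],[0,0,0,0,0.11],[0,0,0,0,0.11],[0,0,0,0,0.1],[0,0,0,0,0]]'; python3 - <<'E'
from h import *
find("wrist","w10",minn=400)
go(445.5,-240,50,72)
E
```

```text
time: 29.1
position: [0.4543, -0.2259, 0.1101]
tool_rot: [2.492, 1.85, 0.147]
ft_force: [-0.3, 0.1, 0.5]
grip_width: 0.501
wrist px [489  29] n 2277 c 685.3 -150.0 sz 27 42 longang 64.5 z 27 rgb [180 175 168]
wrist px [350 157] n 2127 c 548.4 -217.1 sz 25 56 longang 27.7 z 25 rgb [ 42 101 205]
wrist px [245 216] n 1794 c 447.0 -239.8 sz 23 56 longang 72.0 z 25 rgb [164 155 149]
wrist px [486 223] n 1849 c 652.7 -318.2 sz 30 33 longang 10.4 z 39 rgb [49 48 47]
t 29.15 pos [ 454.3 -225.9  110.1] toolx ang 73.3 tilt [0.096 0.029] F [-0.8 -0.5  0.4] w 43.3
shift [-19.3  -9.4  58.6] twist 0.023 j7 0.21
```

```bash
python3 -m inch '[[0,-18,-8,15,0.023],[0,0,0,20,0],[0,0,0,20,0],[0,0,0,0,0]]'>/dev/null; python3 - <<'E'
from h import *
go(447,-240,11,72)
E
```

```text
t 29.65 pos [ 442.6 -243.    49.3] toolx ang 72.0 tilt [0.094 0.028] F [1.2 0.1 0.4] w 43.4
shift [ 2.1  0.2 38.6] twist 0.001 j7 0.25
```

```bash
python3 -m inch '[[0,2,0,12,0],[0,0,0,14,0],[0,0,0,11,0],[0,0,0,0,0]]' 30; python3 - <<'E'
from h import *
go(447,-240,11,72)
E
python3 -m inch '[[-1,0,0,0,0],[-1,0,0,0,0],[-1,0,0,0,0],[-1,0,0,0,0]]' 30;  python3 -m inch '[[-1,0,0,-15,0],[-1,0,0,-20,0],[-1,0,0,-20,0],[-1,0,0,-20,0],[-1,0,0,0,0]]'; python3 - <<'E'
from h import *
gom(0,-80,80,87.4)
E
```

```text
time: 30.15
position: [0.4466, -0.241, 0.0105]
tool_rot: [2.513, 1.823, 0.143]
ft_force: [0.4, -0.3, -0.3]
grip_width: 0.499
t 30.15 pos [ 446.6 -241.    10.5] toolx ang 72.0 tilt [0.094 0.027] F [ 0.4 -0.3 -0.3] w 43.4
shift [ 1.1  0.2 -0.4] twist 0.001 j7 0.26
time: 30.65
position: [0.4473, -0.2413, 0.0116]
tool_rot: [2.512, 1.822, 0.144]
ft_force: [0.2, -0.4, -0.8]
grip_width: 0.277
time: 31.28
position: [0.4403, -0.244, 0.0923]
tool_rot: [2.51, 1.82, 0.146]
ft_force: [0.1, -0.4, -0.4]
grip_width: 0.278
mag now [ -92.6 -277. ]
t 31.27 pos [ 440.3 -244.    92.3] toolx ang 72.0 tilt [0.098 0.024] F [ 0.1 -0.4 -0.4] w 24.2
shift [213.5  34.9  27. ] twist -0.268 j7 0.24
```

```bash
python3 -m inch '[[-1,25,4,0,0],[-1,40,6,0,0],[-1,40,7,0,0],[-1,40,7,0,0],[-1,35,7,0,0]]' 30 >/dev/null; python3 -m inch '[[-1,25,4,0,-0.09],[-1,0,0,0,-0.09],[-1,0,0,0,-0.09],[-1,0,0,0,0],[-1,0,0,0,0]]'; python3 - <<'E'
from h import *
find("wrist","w11",minn=400)
gom(0,-41,40,87.4)
E
```

```text
time: 32.52
position: [0.5365, -0.0552, 0.1027]
tool_rot: [2.219, 2.153, 0.129]
ft_force: [0.8, 0.3, -0.8]
grip_width: 0.271
wrist px [257  22] n 2368 c 548.1 80.2 sz 17 38 longang 179.1 z 38 rgb [147 147 145]
wrist px [502  81] n 1030 c 748.2 32.9 sz 9 38 longang 99.2 z 29 rgb [36 35 35]
wrist px [436 234] n 725 c 709.9 -100.4 sz 22 24 longang 63.9 z 26 rgb [188 181 172]
wrist px [465 290] n 1037 c 738.5 -154.4 sz 21 67 longang 152.4 z 25 rgb [206 160 100]
mag now [ -5.  -84.1]
t 32.58 pos [536.4 -55.2 102.7] toolx ang 88.3 tilt [0.092 0.024] F [ 0.4 -0.2 -0.7] w 24.1
shift [41.3 -0.1 64.1] twist 0.016 j7 0.05
```

View pics/w11.png

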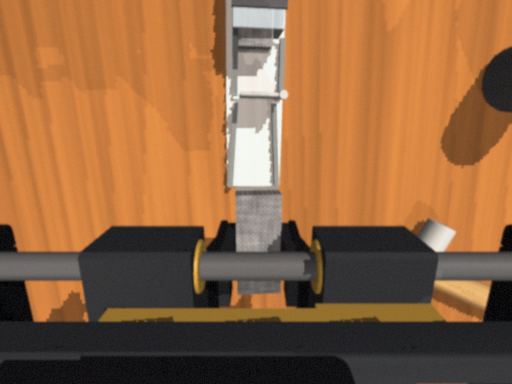

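The held stone (258,240) lines up with the apron. The flap is shut at row 96. Lowering.

```bash
python3 -m inch '[[-1,21,0,10,0.016],[-1,20,0,20,0],[-1,0,0,20,0],[-1,0,0,8,0],[-1,0,0,0,0]]' >/dev/null; python3 - <<'E'
from h import *
gom(0,-41,17,87.4)
E
```

```text
mag now [  0.9 -42.2]
t 33.2 pos [544.2 -13.6  45.5] toolx ang 87.1 tilt [0.094 0.023] F [ 0.6 -0.2 -1.7] w 24.4
shift [ 0.4 -3.5 28.3] twist -0.005 j7 -0.07
```

```bash
python3 -m inch '[[-1,0.5,-3.5,10,0],[-1,0,0,10,0],[-1,0,0,7,0],[-1,0,0,0,0]]' ; python3 - <<'E'
from h import *
gom(0,-41,17,87.4)
E
python3 -m inch '[[0,0,0,0,0],[0,0,0,0,0],[0,0,0,0,0]]'; python3 -m inch '[[0,0,0,-20,0],[0,0,0,-25,0],[0,-20,0,0,0],[0,-30,0,0,0],[-1,0,0,0,0]]';python3 - <<'E'
from h import *
d,W,ok=find("wrist","wrist12",pr=False)
P=W[ok]*1000
m=(P[:,2]>21)&(P[:,2]<35)&(abs(P[:,0]-545)<22)&(P[:,1]>-60)&(P[:,1]<22);q=P[m][:,:2]-O
r=np.stack([q@XV,q@YV],1);print(len(r),r.min(0),r.max(0),cv2.minAreaRect(r.astype("f4")),P[m][:,2].min(),P[m][:,2].max(),np.median(P[m][:,2]))
gom(-3,-90,25,87.4)
E
```

```text
time: 33.7
position: [0.5441, -0.0132, 0.0178]
tool_rot: [2.242, 2.125, 0.132]
ft_force: [-1.0, -0.6, -1.6]
grip_width: 0.275
mag now [  0.7 -41.8]
t 33.7 pos [544.1 -13.2  17.8] toolx ang 87.0 tilt [0.096 0.023] F [-1.  -0.6 -1.6] w 23.9
shift [ 0.7 -0.8  0.8] twist -0.007 j7 -0.08
time: 34.08
position: [0.5451, -0.0132, 0.0188]
tool_rot: [2.24, 2.124, 0.135]
ft_force: [0.4, 0.1, -0.5]
grip_width: 0.477
time: 34.7
position: [0.5392, -0.0649, 0.0652]
tool_rot: [2.237, 2.124, 0.138]
ft_force: [-0.3, 0.3, 0.8]
grip_width: 0.45
3215 [-11.71665241 -68.99187127] [ 12.81886439 -13.02434782] ((0.7155895233154297, -40.930397033691406), (55.91063690185547, 24.3137264251709), 89.40060424804688) 21.162520944612485 31.07918240566644 28.202732844939895
mag now [ -1.9 -91.6]
t 34.75 pos [539.2 -62.9  65.1] toolx ang 87.2 tilt [0.101 0.024] F [ 0.2  0.2 -0.4] w 35.7
shift [ 0.5 -5.1 39.9] twist -0.003 j7 0.05
```

```bash
python3 -m inch '[[-1,-6,-5,10,0],[-1,0,0,15,0],[-1,0,0,15,0],[-1,0,0,0,0]]'>/dev/null; python3 - <<'E'
from h import *
gom(-3,-88,16,87.4)
E
```

```text
mag now [ -4.1 -93.4]
t 35.25 pos [537.  -64.6  20.6] toolx ang 87.5 tilt [0.099 0.026] F [-0.1  0.1  1.1] w 2.2
shift [5.3 0.6 4.9] twist 0.001 j7 0.06
```

```bash
python3 -m inch '[[-1,8,0.6,4.5,0],[-1,12,0,0.4,0],[-1,12,0,0.4,0],[-1,12,0,0.4,0],[-1,12,0,0.4,0]]'; python3 - <<'E'
from h import *
gom(-3,28,16,87.4)
E
```

```text
time: 35.88
position: [0.5407, -0.0095, 0.0165]
tool_rot: [2.233, 2.129, 0.131]
ft_force: [0.0, -0.6, -0.2]
grip_width: 0.007
mag now [ -2.9 -38.2]
t 35.88 pos [540.7  -9.5  16.5] toolx ang 87.4 tilt [0.098 0.02 ] F [ 0.  -0.6 -0.2] w 0.6
shift [66.1 -0.4  2.1] twist -0.001 j7 -0.08
```

```bash
python3 -m inch '[[-1,12,0,0.4,0],[-1,12,0,0.4,0],[-1,10,0,0.3,0],[-1,8,0,0.3,0],[-1,6,0,0.2,0]]'; python3 - <<'E'
from h import *
gom(-3,28,16,87.4)
E
```

```text
time: 36.5
position: [0.5428, 0.0438, 0.0164]
tool_rot: [2.231, 2.133, 0.132]
ft_force: [-1.5, -2.0, 0.5]
grip_width: 0.006
mag now [-3.2 15.2]
t 36.5 pos [542.8  43.8  16.4] toolx ang 87.5 tilt [0.098 0.021] F [-1.5 -2.   0.5] w 0.5
shift [12.8  0.1  0.7] twist 0.002 j7 -0.2
```

```bash
python3 -m inch '[[-1,5,0,0.2,0],[-1,4,0,0.2,0],[-1,4,0,0,0],[-1,0,0,0,0]]'; python3 -m inch '[[-1,-2,0,-10,0],[-1,0,0,-30,0],[-1,0,0,-30,0],[0,-30,0,-10,0],[0,-40,0,0,0]]';python3 - <<'E'
from h import *
find("wrist","w13",minn=120)
gom(-3,28,16,87.4)
E
```

```text
time: 37.0
position: [0.5433, 0.0578, 0.0162]
tool_rot: [2.232, 2.133, 0.132]
ft_force: [-1.4, -0.3, 1.2]
grip_width: 0.007
time: 37.62
position: [0.5344, -0.0126, 0.1]
tool_rot: [2.222, 2.139, 0.142]
ft_force: [1.0, -0.1, -0.5]
grip_width: 0.156
wrist px [261  47] n 5095 c 548.6 101.8 sz 38 59 longang 88.5 z 37 rgb [183 185 184]
wrist px [499 129] n 1355 c 748.6 33.1 sz 9 40 longang 100.4 z 34 rgb [36 35 34]
wrist px [266 151] n 347 c 549.3 27.8 sz 6 33 longang 179.7 z 40 rgb [181 174 165]
wrist px [434 302] n 1522 c 713.3 -131.9 sz 41 68 longang 122.3 z 27 rgb [202 182 158]
mag now [ -9.1 -49. ]
t 37.67 pos [534.  -20.1  99.6] toolx ang 87.5 tilt [0.103 0.021] F [ 0.1 -3.9 -0.1] w 16.7
shift [74.9 -2.5 85.7] twist 0.001 j7 -0.04
```

View pics/w13.png

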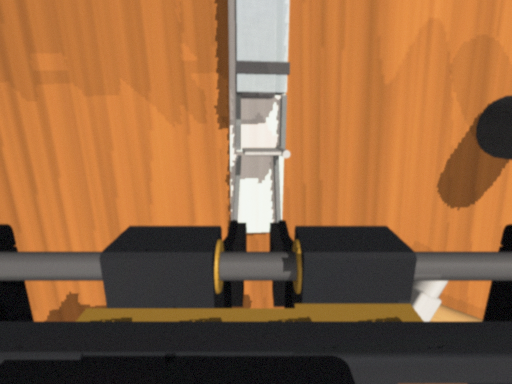

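Three stones are in, with the flap flat shut at (262,152) and the rear stone at the tube mouth, row 95. Fetching the last one at (432,-356).

```bash
python3 -m inch '[[0,-30,-10,0,0],[0,-50,-15,0,0],[0,-50,-15,0,0],[0,-50,-15,0,0],[0,-50,-15,0,0]]' >/dev/null; python3 -m inch '[[0,-50,-15,0,-0.05],[0,-20,-10,0,-0.04],[0,0,0,0,0],[0,0,0,0,0]]'; python3 - <<'E'
from h import *
find("wrist","w14",minn=400)
go(432,-356,60,93)
E
```

```text
time: 38.8
position: [0.4309, -0.3269, 0.0905]
tool_rot: [2.115, 2.21, 0.149]
ft_force: [-0.1, 0.5, 0.1]
grip_width: 0.496
wrist px [405  64] n 2771 c 548.1 -217.2 sz 24 57 longang 27.7 z 25 rgb [ 41 101 206]
wrist px [494 205] n 1733 c 645.0 -329.0 sz 15 48 longang 100.5 z 39 rgb [27 26 26]
wrist px [247 225] n 1497 c 432.1 -347.3 sz 24 39 longang 92.7 z 25 rgb [159 151 145]
t 38.85 pos [ 431.  -326.8   90.5] toolx ang 92.6 tilt [0.124 0.016] F [-0.   0.   0.5] w 43.9
shift [-29.5  -4.1  30. ] twist -0.007 j7 0.79
```

```bash
python3 -m inch '[[0,-29,-4,10,0],[0,0,0,20,0],[0,0,0,15,0],[0,0,0,0,0]]'>/dev/null; python3 - <<'E'
from h import *
go(432,-356,11,92.7)
E
```

```text
t 39.35 pos [ 438.9 -350.1   45.1] toolx ang 93.1 tilt [0.127 0.018] F [ 0.1  0.1 -0.4] w 43.6
shift [ -5.9 -11.5  32.8] twist 0.007 j7 0.86
```

```bash
python3 -m inch '[[0,-6,-11.5,8,0],[0,0,0,8,0],[0,0,0,0,0]]' 30 >/dev/null; python3 - <<'E'
from h import *
go(432,-356,11,92.7)
E
```

```text
t 39.73 pos [ 430.  -356.6   27.7] toolx ang 93.2 tilt [0.129 0.017] F [-0.6 -0.3  0.5] w 43.7
shift [ 0.3 -0.1 16.8] twist 0.008 j7 0.9
```

```bash
python3 -m inch '[[0,0,0,10,0],[0,0,0,7,0],[0,0,0,0,0]]' 30 >/dev/null; python3 - <<'E'
from h import *
go(432,-356,11,92.7)
E
python3 -m inch '[[-1,0,0,0,0],[-1,0,0,0,0],[-1,0,0,0,0],[-1,0,0,0,0]]' 30;  python3 -m inch '[[-1,0,0,-15,0],[-1,0,0,-20,0],[-1,0,0,-20,0],[-1,0,0,-20,0],[-1,0,0,0,0]]'; python3 - <<'E'
from h import *
gom(0,-80,80,87.4)
E
```

```text
t 40.1 pos [ 432.7 -356.4   10. ] toolx ang 93.2 tilt [0.129 0.017] F [-0.1 -0.4  1. ] w 43.2
shift [ 0.5 -0.5 -1.1] twist 0.008 j7 0.9
time: 40.6
position: [0.433, -0.3565, 0.0105]
tool_rot: [2.1, 2.219, 0.155]
ft_force: [0.0, -0.5, -0.5]
grip_width: 0.279
time: 41.22
position: [0.4228, -0.3587, 0.0907]
tool_rot: [2.098, 2.216, 0.155]
ft_force: [0.2, -0.0, -0.3]
grip_width: 0.279
mag now [-104.8 -392.3]
t 41.23 pos [ 422.8 -358.7   90.7] toolx ang 93.1 tilt [0.132 0.015] F [ 0.2 -0.  -0.3] w 24.3
shift [300.2 132.6  30.7] twist 0.1 j7 0.87
```

```bash
python3 -m inch '[[-1,25,12,0,0],[-1,45,20,0,0.02],[-1,45,20,0,0.02],[-1,45,20,0,0.02],[-1,45,20,0,0.02]]' 30 >/dev/null; python3 -m inch '[[-1,45,20,0,0.02],[-1,30,12,0,0],[-1,0,0,0,0],[-1,0,0,0,0]]'; python3 - <<'E'
from h import *
find("wrist","w15",minn=400)
gom(0,-41,40,87.4)
E
```

```text
time: 42.35
position: [0.5434, -0.0695, 0.1074]
tool_rot: [2.219, 2.107, 0.157]
ft_force: [0.2, 0.1, -0.5]
grip_width: 0.279
wrist px [237   8] n 882 c 547.7 74.0 sz 4 35 longang 177.4 z 35 rgb [122 122 120]
wrist px [492  55] n 2441 c 750.0 32.8 sz 12 45 longang 101.1 z 45 rgb [39 36 35]
wrist px [420 217] n 949 c 708.4 -105.5 sz 23 34 longang 63.3 z 26 rgb [192 184 176]
mag now [  2.6 -97.9]
t 42.4 pos [543.5 -69.4 107.4] toolx ang 87.1 tilt [0.128 0.015] F [-0.9  0.1 -1.4] w 24.6
shift [ 55.4 -11.6  67.7] twist -0.006 j7 0.05
```

View pics/w15.png

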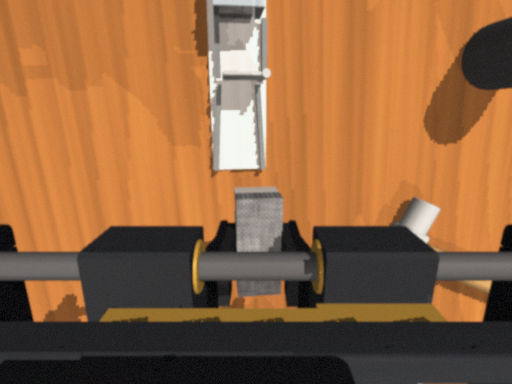

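The held stone is straight at (258,240), and the apron lies ahead and slightly to the left at (240,120). I'll move over and lower.

```bash
python3 -m inch '[[-1,25,-6,10,0],[-1,30,-6,20,0],[-1,0,0,20,0],[-1,0,0,10,0],[-1,0,0,0,0]]' >/dev/null; python3 - <<'E'
from h import *
gom(0,-41,16,87.4)
E
```

```text
mag now [ -2.3 -48.1]
t 43.02 pos [540.8 -19.4  45.7] toolx ang 86.4 tilt [0.127 0.011] F [-0.5  0.6 -1.3] w 24.4
shift [ 6.5 -1.6 29.9] twist -0.018 j7 -0.08
```

```bash
python3 -m inch '[[-1,6.5,-1.6,10,-0.015],[-1,0,0,10,0],[-1,0,0,8,0],[-1,0,0,0,0]]' >/dev/null; python3 - <<'E'
from h import *
gom(0,-41,16,87.4)
E
```

```text
mag now [  1.  -41.9]
t 43.52 pos [544.4 -13.4  17.3] toolx ang 87.1 tilt [0.13  0.011] F [ 0.6 -0.6 -0.5] w 24.4
shift [ 0.8 -1.2  1.2] twist -0.004 j7 -0.09
```

```bash
python3 -m inch '[[-1,0,-1,1.2,0],[0,0,0,0,0],[0,0,0,0,0],[0,0,0,0,0]]'; python3 -m inch '[[0,0,0,-20,0],[0,0,0,-25,0],[0,-20,0,0,0],[0,-32,0,0,0],[-1,0,0,0,0]]';python3 - <<'E'
from h import *
d,W,ok=find("wrist","wrist16",pr=False)
P=W[ok]*1000
m=(P[:,2]>21)&(P[:,2]<35)&(abs(P[:,0]-545)<22)&(P[:,1]>-60)&(P[:,1]<22);q=P[m][:,:2]-O
r=np.stack([q@XV,q@YV],1);print(len(r),r.min(0),r.max(0),cv2.minAreaRect(r.astype("f4")),P[m][:,2].min(),P[m][:,2].max(),np.median(P[m][:,2]))
gom(-3,-93,20,87.4)
E
```

```text
time: 44.02
position: [0.5446, -0.0134, 0.017]
tool_rot: [2.214, 2.104, 0.158]
ft_force: [-0.5, -0.3, -0.0]
grip_width: 0.474
time: 44.65
position: [0.5369, -0.0667, 0.0635]
tool_rot: [2.211, 2.104, 0.161]
ft_force: [-0.7, 0.5, 0.0]
grip_width: 0.451
3319 [-12.74895626 -69.60472803] [ 11.61247094 -13.46768027] ((-0.5454864501953125, -41.60323715209961), (56.12922668457031, 24.102113723754883), 89.6583023071289) 21.021134751457968 30.402056266563026 28.21453418422714
mag now [ -4.  -93.6]
t 44.7 pos [537.  -64.8  63.4] toolx ang 87.4 tilt [0.135 0.012] F [0.  1.4 0.4] w 36.2
shift [-0.2 -4.8 43.2] twist -0.001 j7 0.05
```

```bash
python3 -m inch '[[-1,-3,-5,10,0],[-1,0,0,15,0],[-1,0,0,15,0],[-1,0,0,0,0]]'>/dev/null; python3 - <<'E'
from h import *
gom(-3,-88,17,87.4)
E
```

```text
mag now [ -4.7 -92.8]
t 45.2 pos [536.4 -64.   19. ] toolx ang 87.6 tilt [0.132 0.014] F [ 1.  -0.4 -0.9] w 2.4
shift [4.8 1.5 2.3] twist 0.003 j7 0.05
```

```bash
python3 -m inch '[[-1,8,1.5,2,0],[-1,12,0,0.3,0],[-1,12,0,0.3,0],[-1,12,0,0.3,0],[-1,12,0,0.3,0]]'; python3 - <<'E'
from h import *
gom(-3,28,17,87.4)
E
```

```text
time: 45.82
position: [0.5408, -0.0079, 0.0174]
tool_rot: [2.207, 2.11, 0.156]
ft_force: [-0.4, -0.2, -0.5]
grip_width: 0.003
mag now [ -2.9 -36.5]
t 45.83 pos [540.8  -7.9  17.4] toolx ang 87.5 tilt [0.132 0.01 ] F [-0.4 -0.2 -0.5] w 0.3
shift [64.5 -0.2  1.4] twist 0.001 j7 -0.1
```

```bash
python3 -m inch '[[-1,12,0,0.4,0],[-1,12,0,0.4,0],[-1,10,0,0.3,0],[-1,8,0,0.3,0],[-1,6,0,0.2,0]]'; python3 - <<'E'
from h import *
gom(-3,28,17,87.4)
E
```

```text
time: 46.45
position: [0.5428, 0.0448, 0.0169]
tool_rot: [2.205, 2.112, 0.156]
ft_force: [-1.2, -1.8, 1.8]
grip_width: 0.005
mag now [-3.2 16.1]
t 46.45 pos [542.8  44.8  16.9] toolx ang 87.6 tilt [0.131 0.01 ] F [-1.2 -1.8  1.8] w 0.4
shift [11.9  0.2  0.1] twist 0.004 j7 -0.22
```

```bash
python3 -m inch '[[-1,5,0,0.2,0],[-1,4,0,0,0],[-1,4,0,0,0],[-1,0,0,0,0]]'; python3 -m inch '[[-1,-2,0,-10,0],[-1,0,0,-30,0],[-1,0,0,-30,0],[-1,-30,0,-20,0],[-1,-40,0,-20,0]]';python3 - <<'E'
from h import *
find("wrist","w17",minn=120)
find("scene","s17",minn=80);find("side","side17",minn=180)
st()
d=dict(np.load("im_w17.npz"));W,ok=cloud(d);P=W[ok]*1000;q=P[:,:2]-O
mx,my=q@XV,q@YV
for y in range(-70,80,6):
    k=(abs(mx)<9)&(abs(my-y)<3)
    if k.sum():print(y,np.round(np.median(P[k][:,2]),1),end="; ")
E
```

```text
time: 46.95
position: [0.5434, 0.0587, 0.0167]
tool_rot: [2.206, 2.112, 0.156]
ft_force: [-0.9, -0.2, 1.3]
grip_width: 0.002
time: 47.58
position: [0.5261, -0.0106, 0.1294]
tool_rot: [2.198, 2.122, 0.163]
ft_force: [0.3, -0.3, -1.7]
grip_width: 0.006
wrist px [263  48] n 4752 c 549.0 107.2 sz 38 69 longang 87.9 z 37 rgb [180 183 180]
wrist px [481 125] n 1913 c 753.9 36.9 sz 21 53 longang 89.9 z 47 rgb [39 36 35]
wrist px [268 148] n 287 c 549.5 28.0 sz 5 33 longang 0.2 z 39 rgb [178 171 161]
wrist px [428 301] n 2355 c 737.4 -149.0 sz 49 126 longang 169.7 z 27 rgb [204 173 134]
scene px [96  2] n 123 c 364.8 -1334.4 sz 26 50 longang 142.0 z 42 rgb [112  80  44]
scene px [476  16] n 648 c -949.5 35.9 sz 26 350 longang 89.6 z 46 rgb [126 116  95]
scene px [238  25] n 151 c -40.4 -683.2 sz 45 132 longang 67.2 z 50 rgb [96 91 81]
scene px [172  57] n 105 c 316.8 -735.9 sz 20 100 longang 13.5 z 23 rgb [106  78  58]
scene px [328  55] n 115 c -188.5 -259.7 sz 11 74 longang 90.2 z 46 rgb [45 29 18]
scene px [187  63] n 94 c 291.9 -659.8 sz 18 99 longang 15.9 z 23 rgb [64 57 51]
scene px [1
[... 1809 characters left out ...]
.9 sz 24 55 longang 133.7 z 47 rgb [85 77 72]
side px [151 196] n 200 c 333.1 174.0 sz 31 57 longang 161.0 z 25 rgb [112 119 178]
side px [372 222] n 1038 c 767.7 -188.3 sz 89 217 longang 142.0 z 26 rgb [213 188 155]
side px [306 263] n 322 c 547.0 -217.1 sz 25 58 longang 28.2 z 25 rgb [ 92 133 201]
side px [392 275] n 770 c 653.7 -327.6 sz 34 47 longang 102.5 z 38 rgb [102  96  91]
t 47.73 pos [526.9 -13.2 129.8] toolx ang 87.7 tilt [0.135 0.013] F [-0.1  0.6  0.1] w 0.5
-70 4.2; -64 4.2; -58 4.3; -52 4.2; -46 4.5; -40 4.3; -34 4.4; -28 4.3; -22 246.0; -16 241.1; -10 226.4; -4 222.2; 2 21.0; 8 4.2; 14 4.3; 20 4.2; 26 4.2; 32 4.3; 38 4.2; 44 29.0; 50 35.3; 56 36.6; 62 38.1; 68 35.2; 74 35.3;
```

View pics/w17.png

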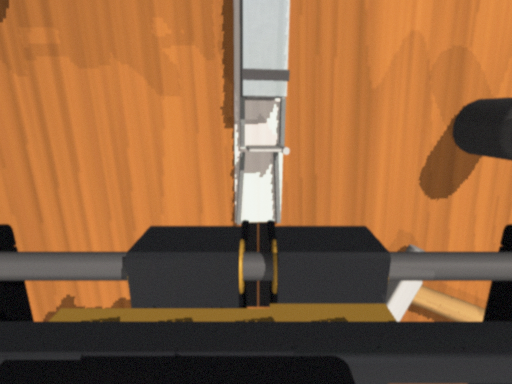

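The flap is flat shut at (262,150) and the chamber floor is bare up to y ≈ 41 mm, so the last stone's rear end is past the 34 mm limit. No grey stones are left on the bench, and the bystanders and blue look-alikes haven't moved.

```bash
python3 -m inch '[[-1,0,0,0,0],[-1,0,0,0,0]]'; python3 -c "from bench import ctrl;print(ctrl.close_job())"
```

```text
time: 47.98
position: [0.5268, -0.0111, 0.1297]
tool_rot: [2.202, 2.116, 0.165]
ft_force: [0.6, 0.0, 1.2]
grip_width: 0.005
the job is handed in; nothing more can be done
None
```

All four sharpening stones on the bench are in the magazine behind the shut flap, and the job was handed in at about 48 s. I pulled stone_e straight out of the guide and pushed it in first. The three loose ones followed; one of them had been knocked about 3 cm aside, so I located it again before gripping it.

**Last checks**
- **Flap:** it lies flat across the channel, within about 1° of shut.
- **Stones:** the chamber floor is bare up to about y = 41 mm, so the last stone's rear end is past the 34 mm limit. I inferred the order and fit inside the tube from the pushes rather than seeing every stone.
- **Bench:** the scene and side cameras show no grey stone left.
- **Things to leave alone:** the hammer, oil can, strop block and both blue look-alikes are where they started, to within the camera's accuracy.

**What did not go as planned:** the tool slowly tilted to about 0.13 rad over the run, because the moves could not correct it. The last stones were gripped and pushed slightly tilted, but each one lay flat on the apron before its push. Readings of the hammer's centre differed by up to about 35 mm between views, including the first views before anything had moved. I take that as a measuring error from its irregular shape.

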